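# Put the cordless-tool batteries on charge

### The job

Put the four red and yellow battery packs on charge: set each one down, without dropping it, in the charger bay of its own colour and size, upright, lengthwise along the bay and flat on the bay's floor inside the rim. Leave the grey pack, which is dead, where it stands.

Things in the scene. Friction and masses are not known exactly. Their poses are not given: they have to be found in the camera images.
- pack_red_large: The large red battery pack: a red box 96 mm long (x) by 62 mm wide (y) by 60 mm high, about 0.5 kg, sides plain and flat; two low black rails run lengthwise (along x) on its top, included in the height; its lowest 14 mm are black. Stands upright on the bench. Origin at the centre of its underside, z up, x along its length. Either way round is the same.
- pack_red_small: The small red battery pack: a red box 72 mm long (x) by 46 mm wide (y) by 50 mm high, about 0.25 kg, sides plain and flat; two low black rails run lengthwise (along x) on its top, included in the height; its lowest 14 mm are black. Stands upright on the bench. Origin at the centre of its underside, z up, x along its length. Either way round is the same.
- pack_yellow_large: The large yellow battery pack: a yellow box 96 mm long (x) by 62 mm wide (y) by 60 mm high, about 0.5 kg, sides plain and flat; two low black rails run lengthwise (along x) on its top, included in the height; its lowest 14 mm are black. Stands upright on the bench. Origin at the centre of its underside, z up, x along its length. Either way round is the same.
- pack_yellow_small: The small yellow battery pack: a yellow box 72 mm long (x) by 46 mm wide (y) by 50 mm high, about 0.25 kg, sides plain and flat; two low black rails run lengthwise (along x) on its top, included in the height; its lowest 14 mm are black. Stands upright on the bench. Origin at the centre of its underside, z up, x along its length. Either way round is the same.
- charger_red_large: The charger for the large red pack, fixed to the bench: a black tray, red rim, open bay, 112 mm long (x) by 78 mm wide (y) inside, 8 mm more on every side than its pack. Bay floor 8 mm and rim top 20 mm above the bench; rim 8 mm thick. A black block, 28 mm long, 22 mm high, adjoins its +x end. Origin on the bench under the bay's centre, z up, x along the bay.
- charger_red_small: The charger for the small red pack, fixed to the bench: a black tray, red rim, open bay, 88 mm long (x) by 62 mm wide (y) inside, 8 mm more on every side than its pack. Bay floor 8 mm and rim top 20 mm above the bench; rim 8 mm thick. A black block, 28 mm long, 22 mm high, adjoins its +x end. Origin on the bench under the bay's centre, z up, x along the bay.
- charger_yellow_large: The charger for the large yellow pack, fixed to the bench: a black tray, yellow rim, open bay, 112 mm long (x) by 78 mm wide (y) inside, 8 mm more on every side than its pack. Bay floor 8 mm and rim top 20 mm above the bench; rim 8 mm thick. A black block, 28 mm long, 22 mm high, adjoins its +x end. Origin on the bench under the bay's centre, z up, x along the bay.
- charger_yellow_small: The charger for the small yellow pack, fixed to the bench: a black tray, yellow rim, open bay, 88 mm long (x) by 62 mm wide (y) inside, 8 mm more on every side than its pack. Bay floor 8 mm and rim top 20 mm above the bench; rim 8 mm thick. A black block, 28 mm long, 22 mm high, adjoins its +x end. Origin on the bench under the bay's centre, z up, x along the bay.
- pack_grey: The dead pack, to be left alone: like the small packs (72 mm long (x) by 46 mm wide (y) by 50 mm high) but grey; origin and axes alike. Near both ends of the row of packs lie a 50 mm roll of blue tape and a 36 mm steel nut, under 20 mm high; tins, tools and other gear up to 140 mm tall stand farther out at the sides and back.
There are look-alikes about, which are no part of the job. Leave any purple look-alike of the pack_red_large alone. What is shaped like the pack_yellow_large but purple is not meant.

How it is judged:
By the outcome, as a careful person would: the job done as asked, in the order asked, and still so for the second after the job is handed in, with the robot touching nothing.
It also fails if it takes over 96 s, if anything falls off the work surface, if the arm or the gripper's body presses on something with over 40 N, if the wrist force passes 120 N, or if a joint passes its speed limit or range.

### The arm

A 6-joint arm with a two-finger parallel gripper is mounted at the origin on the work surface. World frame = base frame: x ahead of the robot, y to its left, z up, the work surface at z = 0. Lengths are in mm, angles in rad, forces in N, time in s.
With the tool pointing down it reaches from about 350 to 950 mm from the base axis. Payload 17.4 kg.
Tool frame: the origin (TCP) lies at the very end of the fingers, on their centre line; the grasp point (between the pads) lies 19 mm behind it (robot.pinch_z is the distance from the TCP to the grasp point, in mm); z points along the fingers, y is the line along which they close (so a half turn about z gives the same grasp; the last joint's range is limited). The gripper opens to 93 mm and grips with 3 to 60 N. Pads are 15 mm wide; open, the fingers measure 128 mm over their backs; the gripper's body (75 mm by 188 mm) begins 65 mm behind the grasp point.
Start: joints at [1.227, 0.116, 1.442, -0, 1.584, -0.038], TCP at [203.221, 643.687, 195.046] pointing down, gripper open.
Joint ranges: [-2.83, 2.83], [-0.83, 2.19], [0.07, 2.5], [-1.14, 4.28], [0.01, 3], [-2.97, 2.97]. Speed limits (rad/s): [1.89, 1.89, 2.22, 3.14, 3.14, 3.14].

### API

Orientations are given as a unit quaternion [x, y, z, w].
In Python, from cell import robot gives the robot as it stands. The module is installed in compiled form; this text tells all that it offers. Calls block until the motion is done:
- robot.move_to(position, orientation): joint-space move of the TCP to a pose.
- robot.move_straight(position, feed=150, rotation=None): straight line of the TCP; rotation=None keeps the orientation; feed is the mean speed in mm/s.
- robot.move_joints(angles): joint-space move.
- robot.command_gripper(opening): finger opening in mm; the grip force is fixed at half the most; returns when the fingers have stopped.
- robot.sleep(seconds).
- robot.ik(position, orientation): joint angles nearest the present ones, or None.
- robot.state(): the state.
- robot.grab_frame(name): name is "scene" or "top"; returns a dict with "color" (384x512x3 uint8, blue, green, red), "depth" (384x512 float32, mm along the optical axis (not along the pixel's ray), 0 where there is no reading), "camera_matrix" (3x3 intrinsics, pixels), "rvec" (rotation vector, rad) and "tvec" (3), from world to camera coordinates, as OpenCV has them. Camera axes: x right, y down, z forward; pixel columns grow to the right and rows downward; lengths in mm; the calibration is good to about 2 mm. A picture is of the moment at which its call begins.
A pose or a line that the arm cannot do raises robot.PlanningError and nothing moves.
- robot.sign_off(): hands the job in; it is judged then, once.
The state is a dict: "time": time; "q": joint angles; "qd": joint speeds; "tau": joint torques, N m; "eef_pos": TCP position; "eef_rot": TCP orientation; "wrist_force": force on the tool from outside, world axes, zero at the start; "ft_torque": the same for the moment, N m; "width": finger opening in mm; "finger_force": force on a finger pad.
Only numpy, scipy, OpenCV 4.12 (cv2) and the standard library are available. Lean on these libraries where they do the work, as an engineer would, in place of code of your own. Each camera call takes 0.05 s, during which the arm holds its last target. There are 200 camera calls.

## Working session

There is one attempt and no reset: what is moved stays moved. The work goes in short steps, each a Python script; the robot and the scene stay as the last script left them, time stands still between calls to the robot, and variables do not carry over. Pictures are saved under pics/ and viewed, at most 14 in all, crops included, and the job is handed in when it is done.

```bash
mkdir -p pics; python3 - <<'E'
from cell import robot
import cv2,pickle,numpy as np
F={}
for n in("scene","top"):
    f=robot.grab_frame(n);F[n]=f;cv2.imwrite(f"pics/{n}0.png",f["color"])
    R=cv2.Rodrigues(np.array(f["rvec"],float))[0];print(n,(-R.T@np.ravel(f["tvec"])).round(),f["camera_matrix"][0][0],R[2].round(2))
pickle.dump(F,open("f0.pkl","wb"))
print(robot.state()["time"],robot.state()["eef_rot"])
E
```

```text
scene [1215.  222.  895.] 491.0002917584089 [-0.65 -0.24 -0.72]
top [ 352.  -48. 1047.] 352.97815455567815 [ 0.09 -0.   -1.  ]
0.1 [ 1.52305936e-01  9.88333250e-01 -5.28076128e-04 -1.02762438e-04]
```

View pics/scene0.png

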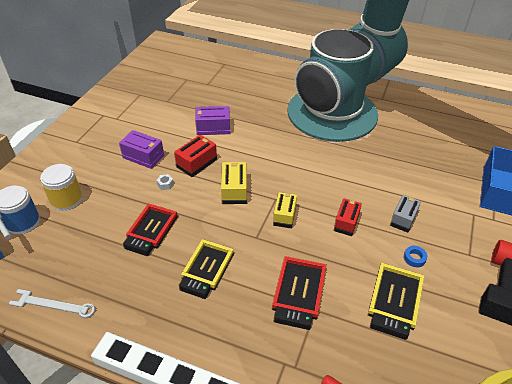

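View pics/top0.png

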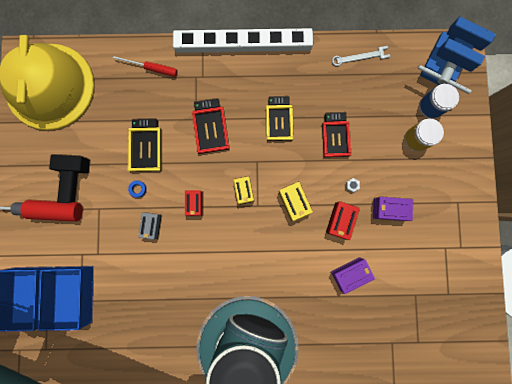

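```bash
cat > h.py <<'E'
import cv2,numpy as np
def cloud(f):
    d=f["depth"];K=np.array(f["camera_matrix"],float);R=cv2.Rodrigues(np.array(f["rvec"],float))[0];t=np.ravel(f["tvec"])
    v,u=np.indices(d.shape);r=np.stack([(u-K[0,2])/K[0,0],(v-K[1,2])/K[1,1],np.ones(d.shape)],-1)
    return (r*d[...,None]-t)@R, r@R, -R.T@t      # points, ray directions, camera centre
def mask(f,c):
    h=cv2.cvtColor(f["color"],cv2.COLOR_BGR2HSV);H,S,V=h[...,0].astype(int),h[...,1],h[...,2]
    m={"red":((H<6)|(H>174))&(S>150)&(V>60),"yellow":(H>20)&(H<34)&(S>150)&(V>80)}[c]
    return m.astype(np.uint8)
def find(f,c):
    P,D,C=cloud(f);n,l,st,_=cv2.connectedComponentsWithStats(mask(f,c),connectivity=8);out=[]
    for i in range(1,n):
        s=(l==i)&(f["depth"]>0)
        if not 60<s.sum()<3000: continue
        z=P[s][:,2];top=np.percentile(z,85)
        s&=P[...,2]>top-5
        h=np.median(P[s][:,2])
        Q=C+D[s]*((h-C[2])/D[s][:,2])[:,None]
        (x,y),(w,g),a=cv2.minAreaRect(Q[:,:2].astype(np.float32))
        if w<g: w,g,a=g,w,a+90
        if w>160 or w<50: continue
        out.append((x,y,h,w,g,(a+90)%180-90,z.std(),s.sum()))
    return sorted(out,key=lambda o:o[1])
E
python3 - <<'E'
import pickle,numpy as np
from h import *
F=pickle.load(open("f0.pkl","rb"))
for n in F:
    for c in("red","yellow"):
        print(n,c)
        for o in find(F[n],c): print(np.round(o,1))
E
```

```text
scene red
[ 360.3 -275.9   56.3   97.7   64.2  -19.3   13.5  441. ]
[ 601.9 -272.1   20.   108.6   80.7    1.1    4.1  427. ]
[636.5 102.1  20.3 133.7  93.6   7.4   3.7 644. ]
[ 4.181e+02  1.495e+02  4.660e+01  7.450e+01  4.440e+01 -2.000e-01
  9.300e+00  3.280e+02]
scene yellow
[ 616.5 -502.4   66.7   76.9   45.   -47.    18.   152. ]
[ 416.  -142.6   56.6   96.3   61.5   22.    12.1  557. ]
[ 6.527e+02 -1.038e+02  2.010e+01  1.052e+02  7.920e+01  5.000e-01
  3.800e+00  5.010e+02]
[451.7   4.5  46.4  74.5  45.3   9.5   8.8 338. ]
[5.793e+02 2.971e+02 2.050e+01 1.297e+02 9.400e+01 5.000e-01 3.600e+00
 6.850e+02]
[694.5 507.2  18.9  57.   22.9 -54.3  17.9 163. ]
top red
[ 357.8 -280.6   56.6   94.7   60.7  -20.5    5.3  572. ]
[ 600.7 -276.5   20.6  104.6   77.5    0.7    4.2  290. ]
[634.3  98.3  20.3 129.2  92.9   7.4   4.8 356. ]
[ 4.168e+02  1.455e+02  4.610e+01  6.860e+01  4.270e+01 -1.000e-01
  4.400e+00  2.920e+02]
[824.9 248.3  24.   98.9  21.6  72.6   4.7 177. ]
[401.1 549.7  54.  152.   39.7  86.5   9.6 584. ]
top yellow
[ 579.9 -494.3   65.5   54.    14.6   35.7   17.1   37. ]
[ 414.5 -146.5   56.6   95.3   60.9   22.6    6.9  577. ]
[ 652.4 -107.1   20.4  103.5   77.7   -1.     6.1  282. ]
[450.1   0.8  46.2  70.2  44.6  10.4  10.8 285. ]
[5.795e+02 2.950e+02 1.980e+01 1.288e+02 9.130e+01 5.000e-01 5.900e+00
 3.400e+02]
```

```bash
cat > act.py <<'E'
import numpy as np,pickle
from cell import robot
from scipy.spatial.transform import Rotation as Ro
from h import *
F=pickle.load(open("f0.pkl","rb"))
def near(c,x,y):
    o=[min(find(F[n],c),key=lambda o:np.hypot(o[0]-x,o[1]-y)) for n in F]
    return np.mean([p[:6] for p in o],0)
def floor(c):  # bay floor height, both views: low quartile over the bay's inside
    z=[]
    for n in F:
        P=cloud(F[n])[0];s=(abs(P[...,0]-c[0])<22)&(abs(P[...,1]-c[1])<18)
        z.append(np.median(P[s][:,2]))
    return z
JOBS={"rs":("red",418,148,600,-274),"rl":("red",360,-278,635,100),"yl":("yellow",415,-144,579,296),"ys":("yellow",451,2,652,-105)}
def quat(a): 
    a=np.radians(a);x=np.array([np.cos(a),np.sin(a),0]);z=np.array([0,0,-1.])
    return Ro.from_matrix(np.c_[x,np.cross(z,x),z]).as_quat()
def rep(t):
    s=robot.state();print(t,"t=%.1f"%s["time"],np.round(s["eef_pos"],1),"w=%.1f ff=%.1f"%(s["width"],s["finger_force"]),np.round(s["wrist_force"],1))
def plan(k):
    c,px,py,cx,cy=JOBS[k];p=near(c,px,py);d=near(c,cx,cy)
    best=None
    for s in(0,180):
        qa=robot.ik([p[0],p[1],20],quat(p[5]+s));qb=robot.ik([d[0],d[1],30],quat(d[5]+s))
        if qa is None or qb is None: continue
        m=max(abs(qa[5]),abs(qb[5]))
        if best is None or m<best[0]: best=(m,s)
    return p,d,best
H=150;G=20
def run(k,off=(0,0)):
    p,d,(m,s)=plan(k);fz=8+0*p[2]
    qp,qd=quat(p[5]+s),quat(d[5]+s);dx,dy=d[0]+off[0],d[1]+off[1]
    robot.move_to([p[0],p[1],H],qp)
    robot.move_straight([p[0],p[1],G],feed=150)
    robot.command_gripper(p[4]-15);rep("grip")
    robot.move_straight([p[0],p[1],H],feed=150);w0=robot.state()["wrist_force"][2];rep("lift")
    robot.move_to([dx,dy,H],qd)
    robot.move_straight([dx,dy,G+fz+5],feed=150)
    robot.sleep(.2);w0=robot.state()["wrist_force"][2]
    for z in np.arange(G+fz+3.,G+fz-2.1,-1):
        robot.move_straight([dx,dy,z],feed=20)
        if robot.state()["wrist_force"][2]-w0>3: break
    rep("down")
    robot.command_gripper(min(93,p[4]+26))
    robot.move_straight([dx,dy,H],feed=200);rep("done")
E
python3 - <<'E'
from act import *
for k in JOBS:
    p,d,b=plan(k);print(k,p.round(1),d.round(1),b,np.round(floor(d),1))
E
```

```text
rs [ 4.175e+02  1.475e+02  4.640e+01  7.160e+01  4.360e+01 -1.000e-01] [ 601.3 -274.3   20.3  106.6   79.1    0.9] (np.float64(1.855295070002981), 0) [8.6 8.4]
rl [ 359.  -278.3   56.4   96.2   62.4  -19.9] [635.4 100.2  20.3 131.4  93.3   7.4] (np.float64(1.5576364561667226), 0) [8.5 8.2]
yl [ 415.3 -144.6   56.6   95.8   61.2   22.3] [5.794e+02 2.960e+02 2.020e+01 1.293e+02 9.260e+01 5.000e-01] (np.float64(1.994910410566857), 0) [8.5 8.1]
ys [450.9   2.7  46.3  72.4  45.    9.9] [ 6.526e+02 -1.055e+02  2.030e+01  1.043e+02  7.840e+01 -2.000e-01] (np.float64(1.3759356371026445), 0) [8.6 8.6]
```

```bash
python3 - <<'E'
from act import *
run("rs")
f=robot.grab_frame("scene");cv2.imwrite("pics/s1.png",cv2.resize(f["color"][180:340,80:280],None,fx=4,fy=3.5) if 0 else cv2.resize(f["color"],(800,600)))
for o in find(f,"red"): print(np.round(o,1))
E
```

```text
grip t=3.9 [417.5 147.5  20. ] w=45.0 ff=30.0 [0.1 0.3 0.5]
lift t=4.9 [417.  147.4 148.9] w=45.3 ff=30.0 [-0.8 -0.9 -2.9]
down t=9.0 [ 601.4 -274.4   28. ] w=45.2 ff=30.0 [-3.9  1.8  7.7]
done t=10.4 [ 600.8 -274.   148.5] w=69.8 ff=0.0 [0.2 0.3 0.2]
[ 360.4 -275.8   56.4   97.7   64.2  -19.3   13.5  443. ]
[ 601.4 -271.8   54.2   75.1   46.9    0.8   16.4  344. ]
[636.5 102.1  20.3 133.7  93.6   7.4   3.8 642. ]
```

View pics/s1.png

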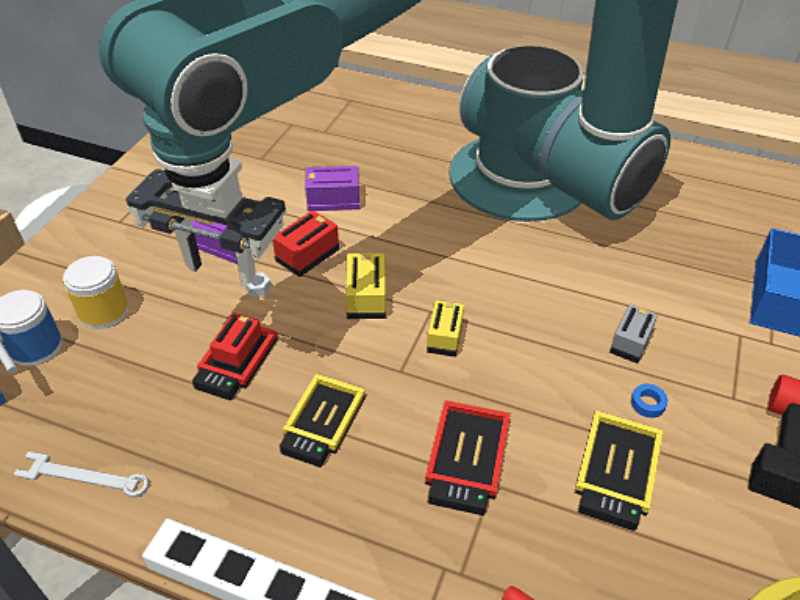

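The picture shows the small red pack seated in its bay at (235,340), with its top at 54 mm as expected. The other packs haven't moved. I'll do the rest now.

```bash
sed -i 's/^    robot.move_to(\[p\[0\],p\[1\],H\],qp)/    robot.command_gripper(93 if p[4]>55 else 75)\n&/' act.py; python3 - <<'E'
from act import *
for k in("rl","yl"):
    run(k)
    s=robot.state()
    if abs(s["eef_pos"][2]-H)>5: break
for c in("red","yellow"):
    for o in find(robot.grab_frame("scene"),c): print(c,np.round(o,1))
E
```

```text
grip t=13.6 [ 359.1 -278.4   20.2] w=62.0 ff=30.0 [ 0.3 -1.5  1.9]
lift t=14.6 [ 358.7 -278.   148.8] w=61.8 ff=30.0 [ 0.5  0.8 -4.6]
down t=18.7 [635.6 100.2  28.2] w=61.3 ff=30.0 [-5.5 -0.9  9.2]
done t=20.1 [634.9 100.1 148.5] w=88.2 ff=0.0 [ 0.6 -0.4 -0.4]
grip t=23.4 [ 415.3 -144.6   20.1] w=61.8 ff=30.0 [-0.7  0.5  2.1]
lift t=24.4 [ 414.9 -144.4  148.8] w=61.3 ff=30.0 [ 0.2  0.7 -4.8]
down t=28.2 [579.6 296.1  28.2] w=61.6 ff=30.0 [ 0.  -0.1 -0.3]
done t=29.6 [579.  295.8 148.5] w=86.9 ff=0.0 [-0.2  0.1 -0.9]
red [ 601.5 -271.2   54.2   75.1   46.5    1.4   16.3  351. ]
red [636.6 101.2  64.5  98.3  61.5   7.6  20.9 968. ]
yellow [ 616.8 -501.6   67.7   77.3   44.1  -47.    18.1  141. ]
yellow [ 6.534e+02 -1.038e+02  2.010e+01  1.062e+02  7.930e+01  1.000e-01
  3.700e+00  4.860e+02]
yellow [451.8   4.5  46.4  74.3  45.6  10.5   8.9 321. ]
yellow [5.810e+02 2.964e+02 6.450e+01 9.880e+01 6.170e+01 7.000e-01 2.060e+01
 1.019e+03]
yellow [691.3 504.2  18.4  53.5  22.6 -68.6  18.  183. ]
```

```bash
python3 - <<'E'
from act import *
run("ys")
robot.move_joints([1.227,0.116,1.442,0,1.584,-0.038]);rep("home")
for n in("scene","top"):
    f=robot.grab_frame(n);cv2.imwrite(f"pics/{n}9.png",f["color"])
    for c in("red","yellow"):
        for o in find(f,c): 
            if o[3]>65 and o[4]>40: print(n,c,np.round(o[:6],1))
E
```

```text
grip t=33.0 [451.    2.7  20.2] w=44.5 ff=30.0 [0.4 0.6 2.4]
lift t=34.0 [450.4   2.7 148.8] w=44.4 ff=30.0 [-0.6 -0.8 -2. ]
down t=37.3 [ 652.8 -105.5   28.1] w=44.2 ff=30.0 [-4.5  1.7  9.1]
done t=38.8 [ 652.1 -105.4  148.5] w=70.8 ff=0.0 [-0.9  0.7 -0.1]
home t=41.8 [204.  643.3 194.8] w=71.0 ff=0.0 [ 0.  -0.5 -0.6]
scene red [ 600.9 -271.3   54.1   74.1   47.4    1.1]
scene red [636.  101.1  64.3  97.5  61.7   7.8]
scene yellow [ 614.3 -503.3   66.8   76.6   43.7  -44.3]
scene yellow [ 653.1 -103.5   54.1   73.8   47.6   -0.9]
scene yellow [580.6 296.3  64.5  98.1  61.8   0.7]
top red [ 598.2 -276.1   54.6   70.1   46.    -1. ]
top red [634.5  97.1  64.2  95.5  61.6   7.3]
top yellow [ 651.1 -107.6   54.3   72.3   44.5    1.4]
top yellow [578.9 291.8  64.1  95.6  59.5   0.6]
```

View pics/scene9.png

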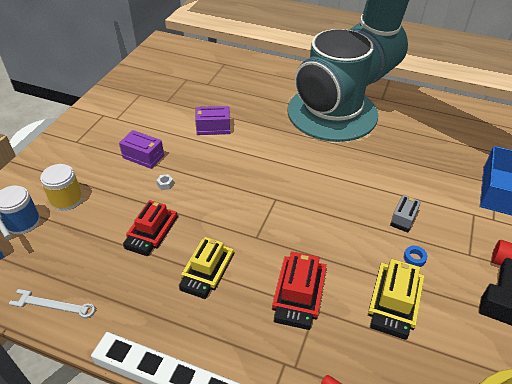

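View pics/top9.png

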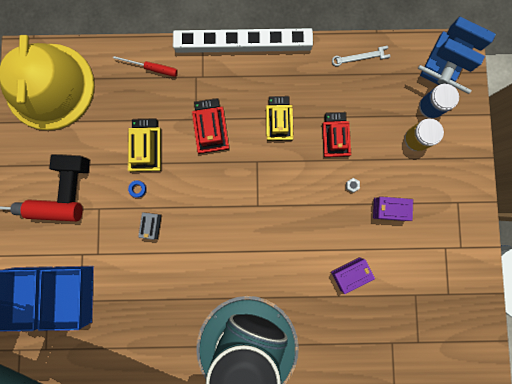

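Both views show all four packs seated in their own bays: in the top picture at (145,147), (211,127), (280,120) and (337,135). The grey pack at (150,227) and the two purple look-alikes haven't moved.

```bash
python3 -c "
from cell import robot
print(robot.sign_off())"
```

```text
the job is handed in; nothing more can be done
None
```

All four red and yellow packs are in their matching charger bays, flat and upright, with the grey pack and the purple look-alikes left where they were; I handed the job in at about 42 s of the 96 s allowed.

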